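Sweep the lens cells into the storage lane

TASK

On the wooden lens tray, push the three round lens cells with the fingertips, one at a time, through the narrow gate until each lies flat and wholly inside the dead-end storage lane. Slide them along the tray floor: do not lift or carry any. Leave the square filter, the brass spacer and everything else on the bench where they are.

Things in the scene. Friction and masses are not known exactly. Their poses are not given: they have to be found in the camera images.
- tray: fixed wooden lens tray, 200 mm (x) by 340 mm (y); origin: centre of its underside, on the bench. Floor top 12 mm above the bench. Rails 8 mm thick, tops 20 mm above the bench, so cells stand 12 mm proud and fingertips can pass over the rails while pushing. Wide part at +y (184 mm wide, y = 40 to 162 mm), then a funnel to the gate at y = -30 mm. Its +y points to the robot's left within 0.35 rad
- gate (a point): middle of the gate at floor level, at tray (0, -30 mm); axes as the tray's. Gate and lane are 42 mm wide inside (x = -21 to 21 mm); the lane runs along -y. A cell is wholly inside when its centre is 17 mm or more past here in -y. A later cell pushes the earlier ones along the lane
- lane_end (a point): middle of the lane's closed end at floor level, 132 mm from the gate in -y: room for the three cells in a row with 30 mm to spare; axes as the tray's
- cell_a_mid (a point): round lens cell, one of three alike: disc of 34 mm diameter, 20 mm high, about 40 g, black ring with aluminium rim and glass in its upper face, loose on the tray floor, flat side down, starting in the wide part of the tray or the mouth of the funnel. This point is its centre, 10 mm above the floor it lies on
- cell_b_mid (a point): round lens cell, one of three alike: disc of 34 mm diameter, 20 mm high, about 40 g, black ring with aluminium rim and glass in its upper face, loose on the tray floor, flat side down, starting in the wide part of the tray or the mouth of the funnel. This point is its centre, 10 mm above the floor it lies on
- cell_c_mid (a point): round lens cell, one of three alike: disc of 34 mm diameter, 20 mm high, about 40 g, black ring with aluminium rim and glass in its upper face, loose on the tray floor, flat side down, starting in the wide part of the tray or the mouth of the funnel. This point is its centre, 10 mm above the floor it lies on
- filter_mid (a point): square filter holder, 32 x 32 mm, 20 mm high, 50 g, black with glass like the cells but square, loose in the wide part of the tray; to be left alone. Its centre
- spacer_mid (a point): brass spacer ring, 22 mm diameter, 14 mm high, loose on the tray floor in the side pocket at the +x side of the lane, about 68 mm from the lane's middle line; to be left alone. Its centre
- driver: screwdriver about 160 mm long, lying loose on the bench roughly along the tray's +x side, a few cm off it, under 40 mm high; to be left alone. Its origin is on its axis, at its underside
- head_a: ultrasonic transducer on a green cast foot (90 mm diameter), 183 mm high, standing on the bench to the robot's right; to be left alone. Origin: centre of its underside
- head_b: ultrasonic transducer on a green cast foot (90 mm diameter), 183 mm high, standing on the bench to the robot's left; to be left alone. Origin: centre of its underside
- cleaner: lens-cleaner bottle, 44 mm diameter, 110 mm high, standing on the bench to the robot's right; to be left alone. Origin: centre of its underside

How it is judged:
On the way, in this order (a step that is already met when the one before it is completed fails the run):
1. one cell is wholly in the lane, the others not yet (((y of cell_a_mid in the frame of gate between -0.13 and -0.014 m and x of cell_a_mid in the frame of gate between -0.02 and 0.02 m and z of cell_a_mid in the frame of gate between 0.006 and 0.014 m) or (y of cell_b_mid in the frame of gate between -0.13 and -0.014 m and x of cell_b_mid in the frame of gate between -0.02 and 0.02 m and z of cell_b_mid in the frame of gate between 0.006 and 0.014 m) or (y of cell_c_mid in the frame of gate between -0.13 and -0.014 m and x of cell_c_mid in the frame of gate between -0.02 and 0.02 m and z of cell_c_mid in the frame of gate between 0.006 and 0.014 m))), for 0.2 s.
2. a second cell is in the lane too, the third not yet ((((y of cell_a_mid in the frame of gate between -0.13 and -0.014 m and x of cell_a_mid in the frame of gate between -0.02 and 0.02 m and z of cell_a_mid in the frame of gate between 0.006 and 0.014 m) and (y of cell_b_mid in the frame of gate between -0.13 and -0.014 m and x of cell_b_mid in the frame of gate between -0.02 and 0.02 m and z of cell_b_mid in the frame of gate between 0.006 and 0.014 m)) or ((y of cell_b_mid in the frame of gate between -0.13 and -0.014 m and x of cell_b_mid in the frame of gate between -0.02 and 0.02 m and z of cell_b_mid in the frame of gate between 0.006 and 0.014 m) and (y of cell_c_mid in the frame of gate between -0.13 and -0.014 m and x of cell_c_mid in the frame of gate between -0.02 and 0.02 m and z of cell_c_mid in the frame of gate between 0.006 and 0.014 m)) or ((y of cell_a_mid in the frame of gate between -0.13 and -0.014 m and x of cell_a_mid in the frame of gate between -0.02 and 0.02 m and z of cell_a_mid in the frame of gate between 0.006 and 0.014 m) and (y of cell_c_mid in the frame of gate between -0.13 and -0.014 m and x of cell_c_mid in the frame of gate between -0.02 and 0.02 m and z of cell_c_mid in the frame of gate between 0.006 and 0.014 m)))), for 0.2 s.
3. all three cells are in the lane (y of cell_a_mid in the frame of gate between -0.13 and -0.014 m and x of cell_a_mid in the frame of gate between -0.02 and 0.02 m and z of cell_a_mid in the frame of gate between 0.006 and 0.014 m and y of cell_b_mid in the frame of gate between -0.13 and -0.014 m and x of cell_b_mid in the frame of gate between -0.02 and 0.02 m and z of cell_b_mid in the frame of gate between 0.006 and 0.014 m and y of cell_c_mid in the frame of gate between -0.13 and -0.014 m and x of cell_c_mid in the frame of gate between -0.02 and 0.02 m and z of cell_c_mid in the frame of gate between 0.006 and 0.014 m), for 0.2 s.
At the end, for the whole second after the job is handed in: All three round cells lie flat (within 0.15 rad) and still in the lane: centres at least 14 mm past the gate line (3 mm short of wholly inside is let pass) and between the rails; filter, spacer, screwdriver, transducers and bottle within 15 mm of where they were (all of step 3 and angle between each of cell_a_mid, cell_b_mid, cell_c_mid's own z axis and vertical below 0.15 rad and linear speed of each of cell_a, cell_b, cell_c below 0.01 m/s and distance of each of filter_mid, spacer_mid, driver, head_b, head_a, cleaner from where it was at the start of the episode below 0.015 m); the robot touches nothing.
It fails at once if a lens cell is lifted off the tray floor (its centre more than 8 mm above its resting height) (height (world z) of any of cell_a_mid, cell_b_mid, cell_c_mid above 0.03 m).
It fails at once if the filter, spacer, screwdriver, a transducer or the bottle is moved by more than 15 mm (distance of any of filter_mid, spacer_mid, driver, head_b, head_a, cleaner from where it was at the start of the episode above 0.015 m).
It also fails if it takes over 56 s, if anything falls off the work surface, if the arm or the gripper's body presses on something with over 40 N, if the wrist force passes 120 N, or if a joint passes its speed limit or range.

ROBOT

A 6-joint arm with a two-finger parallel gripper is mounted at the origin on the work surface. World frame = base frame: x ahead of the robot, y to its left, z up, the work surface at z = 0. Lengths are in m, angles in rad, forces in N, time in s.
With the tool pointing down it reaches from about 0.325 to 0.775 m from the base axis. Payload 9.3 kg.
Tool frame: the origin (TCP) lies at the very end of the fingers, on their centre line; the grasp point (between the pads) lies 19 mm behind it; z points along the fingers, y is the line along which they close (so a half turn about z gives the same grasp; the last joint's range is limited). The gripper opens to 85 mm and grips with 20 to 120 N. Pads are 22 mm wide; open, the fingers measure 114 mm over their backs; the gripper's body (76 mm by 85 mm) begins 54 mm behind the grasp point. The pads swing forward as they close: fully open they stand 13 mm farther back than shut.
Start: joints at [-1.322, 0.259, 0.021, 1.334, 0, 1.418], TCP at [0.215, -0.506, 0.231] pointing down, gripper open.
Joint ranges: [-3.04, 3.04], [-0.91, 1.82], [-1.04, 1.36], [-1.92, 1.95], [-1.52, 1.45], [-3.14, 3.14]. Speed limits (rad/s): [2.22, 2.22, 2.79, 3.14, 3.14, 3.14].

INTERFACE

Orientations are given as a 3x3 rotation matrix whose columns are the frame's x, y, z axes.
In Python, from cell import robot gives the robot as it stands.
- The arm moves only by the tool drive_tool, never from a script. Its argument "rows" is a list of rows, each a list of 7 numbers: the shift along the tool's x, y, z in m, then the turn, a rotation vector about the tool's x, y, z in rad, then the opening, from 0 (shut) to 1 (fully open). In form: [[tx, ty, tz, rx, ry, rz, fingers], ...]. A call has 1 to 8 rows; each row shifts and turns the commanded pose from where the row before left it, along the tool's axes as they then stand; what a row does not reach is not made up. A row lasts 1/10 s, in which the tool goes at most 50 mm and 8.59 degrees, less where a joint would pass 70% of its speed; a pose out of reach is approached as far as the arm can. A call is refused whole if a number of a shift passes 0.05 or a number of a turn 0.15, either way. A call with a gripper value outside its range is refused whole. The fingers move at their own pace and stop on an object; the grip force is fixed at half the most. Time passes only in rows, so rows that do not move let the fingers close. It gives the time, the measured TCP pose, the force, the opening and the grip force at its end, in the units of the state.
- robot.get_obs(): the state, without advancing time (a new reading comes with each control period).
- robot.snapshot(name): name is "scene" or "top"; returns a dict with "image" (400x640x3 uint8, red, green, blue), "camera_matrix" (3x3 intrinsics, pixels), "rvec" (rotation vector, rad) and "tvec" (3), from world to camera coordinates, as OpenCV has them. Camera axes: x right, y down, z forward; pixel columns grow to the right and rows downward; lengths in m; the calibration is good to about 2 mm. A picture is of the moment at which its call begins. There is no depth.
- robot.finish_job(): hands the job in; it is judged then, once.
The state is a dict: "t": time; "joints": joint angles; "qvel": joint speeds; "tau": joint torques, N m; "ee_pos": TCP position; "eef_rot": TCP orientation; "wrist_force": force on the tool from outside, world axes, zero at the start; "ft_torque": the same for the moment, N m; "opening": finger opening in m; "grip_force": force on a finger pad.
Only numpy, scipy, OpenCV 4.12 (cv2) and the standard library are available. Lean on these libraries where they do the work, as an engineer would, in place of code of your own. Each camera call takes 0.05 s, during which the arm holds its last target. There are 200 camera calls.

## Working session

There is one attempt and no reset: what is moved stays moved. The work goes in short steps, Python scripts to look and compute and a tool call to move; the robot and the scene stay as the last step left them, time stands still between calls to the robot, and variables do not carry over. Pictures are saved under pics/ and viewed, at most 13 in all, crops included, and the job is handed in when it is done.

Besides the shell and the picture viewer there is one more tool, called after "Call:" as name(argument=value, ...), one argument or row to a line, values as JSON. drive_tool: Moves the arm, as the interface text tells. Its arguments: {"type":"object","properties":{"rows":{"type":"array"}},"required":["rows"]}

```bash
mkdir -p pics; python3 - <<'E'
from cell import robot
import cv2
o=robot.get_obs();print(o['t'],o['ee_pos'],o['eef_rot'],o['opening'])
for n in('top','scene'):
    s=robot.snapshot(n);cv2.imwrite(f'pics/{n}0.png',s['image'][:,:,::-1]);print(s['camera_matrix'],s['rvec'],s['tvec'])
E
```

```text
0.0 [ 0.21500506 -0.50590229  0.23065998] [[ 9.20348509e-01  3.91099077e-01 -3.66323252e-04]
 [ 3.91099206e-01 -9.20347573e-01  1.32511626e-03]
 [ 1.81107031e-04 -1.36283751e-03 -9.99999055e-01]] 0.08553780470294797
[[382.31129394   0.         313.41362646]
 [  0.         382.31129394 199.61372666]
 [  0.           0.           1.        ]] [ 2.1110963  -2.11700705  0.16648336] [0.04741518 0.52311296 1.0781254 ]
[[479.84292757   0.         333.38411708]
 [  0.         479.84292757 206.68139764]
 [  0.           0.           1.        ]] [ 1.65381595  2.17053786 -0.61354213] [ 0.1104725  -0.37680231  2.13295763]
```

View pics/top0.png

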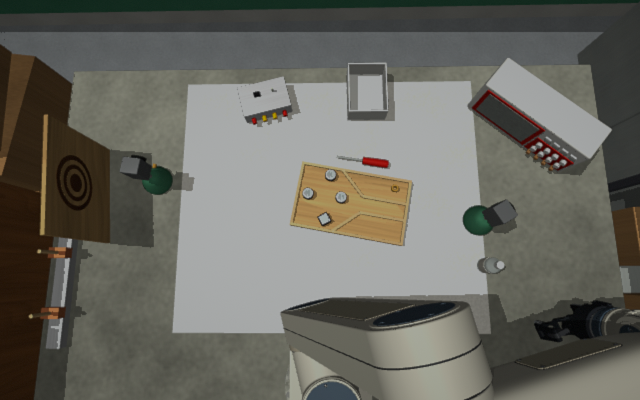

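View pics/scene0.png

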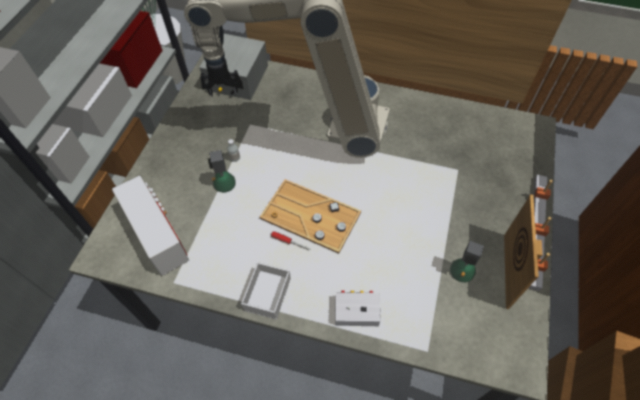

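```bash
cat > h.py <<'E'
from cell import robot
import cv2, numpy as np
def cast(s,px,z):
    R=cv2.Rodrigues(np.array(s['rvec'],float))[0]; t=np.array(s['tvec'],float).ravel()
    p=cv2.undistortPoints(np.array(px,float).reshape(-1,1,2),s['camera_matrix'],None).reshape(-1,2)
    d=np.c_[p,np.ones(len(p))]@R; c=-R.T@t
    return (c+d*((z-c[2])/d[:,2])[:,None])[:,:2]
def proj(s,P):
    return cv2.projectPoints(np.array(P,float).reshape(-1,3),s['rvec'],s['tvec'],s['camera_matrix'],None)[0].reshape(-1,2)
def wood(s,roi):
    x0,y0,x1,y1=roi; h=cv2.cvtColor(s['image'],cv2.COLOR_RGB2HSV)
    m=np.zeros(h.shape[:2],np.uint8); m[y0:y1,x0:x1]=cv2.inRange(h,(8,70,80),(28,255,255))[y0:y1,x0:x1]
    c=max(cv2.findContours(m,0,2)[0],key=cv2.contourArea)
    return cv2.convexHull(c)
E
python3 - <<'E'
from h import *
for n,roi in(('top',(270,150,430,260)),('scene',(245,170,375,265))):
    s=robot.snapshot(n); c=wood(s,roi)
    w=cast(s,c.reshape(-1,2),.02).astype(np.float32)
    (cx,cy),(a,b),ang=cv2.minAreaRect(w*1000); print(n,cx,cy,a,b,ang)
    x0,y0,x1,y1=roi
    cv2.imwrite(f'pics/{n}1.png',cv2.resize(s['image'][y0:y1,x0:x1,::-1],None,fx=5,fy=5,interpolation=cv2.INTER_CUBIC))
E
```

```text
top 519.2916870117188 -65.92874145507812 338.7179260253906 200.1801300048828 79.2787857055664
scene 527.4478149414062 -64.34292602539062 337.53887939453125 200.77001953125 79.14408111572266
```

View pics/top1.png

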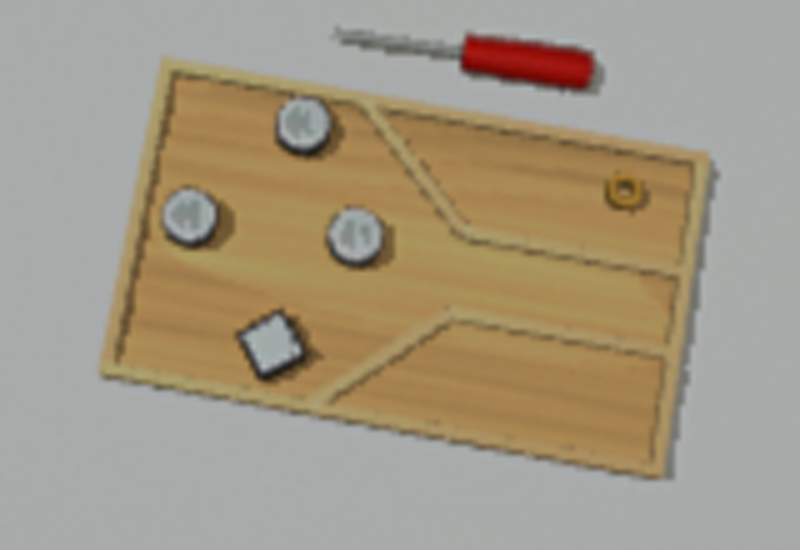

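```bash
cat >> h.py <<'E'
ROI={'top':(270,150,430,260),'scene':(245,170,375,265)}
T={'top':(.5193,-.0659),'scene':(.5274,-.0643)}
A=np.deg2rad(79.2); Ry=np.array([np.cos(A),np.sin(A)]); Rx=np.array([np.sin(A),-np.cos(A)])
def tray(w,o): d=np.asarray(w)-o; return np.c_[d@Rx,d@Ry]
def cells(s,n,smax=70,vmin=110,zs=.032):
    h=cv2.cvtColor(s['image'],cv2.COLOR_RGB2HSV); hull=wood_hull(n,s)
    m=np.zeros(h.shape[:2],np.uint8); cv2.fillConvexPoly(m,hull,255)
    m=cv2.bitwise_and(m,cv2.inRange(h,(0,0,vmin),(180,smax,255)))
    out=[]
    for c in cv2.findContours(m,0,2)[0]:
        a=cv2.contourArea(c)
        if a<25: continue
        M=cv2.moments(c); p=(M['m10']/a,M['m01']/a)
        out.append((a,p,tray(cast(s,[p],zs),T[n])[0]*1000))
    return out
def wood_hull(n,s):
    L=[(x,y) for x in(-.096,.096) for y in(-.166,.166)]
    P=[(*(np.array(T[n])+a*Rx+b*Ry),.02) for a,b in L]
    return cv2.convexHull(proj(s,P).astype(np.int32))
E
python3 - <<'E'
from h import *
for n in T:
    s=robot.snapshot(n)
    for a,p,t in cells(s,n): print(n,a,np.round(p,1),np.round(t,1))
    # gripper check
    print(proj(s,[robot.get_obs()['ee_pos']]))
    h=proj(s,[(*(np.array(T[n])+a*Rx+b*Ry),.02) for a,b in((-.021,-.03),(.021,-.03),(0,-.162))]);print(h)
E
```

```text
top 61.5 [323.8 218.3] [-63.8  71. ]
top 71.0 [340.6 196.3] [10.4 33.4]
top 72.0 [307.2 192.4] [  4.  134.1]
top 69.0 [330.1 173.9] [72.8 76.8]
[[551.8830274  315.99143227]]
[[359.4909105  211.01551881]
 [361.80190432 197.47851401]
 [404.38233868 212.18038065]]
scene 45.5 [319.3 233.9] [67.8 74.2]
scene 47.5 [341.1 225.5] [ -1.1 131.6]
scene 43.5 [316.8 216.6] [ 4.9 31.5]
scene 43.0 [334.1 205.3] [-70.1  68.4]
[[223.88365472  95.37853606]]
[[305.79125162 207.03571806]
 [300.71186298 215.31323106]
 [273.61862467 198.44991672]]
```

Call:
drive_tool(
  rows=[
    [0, 0, 0, 0, 0, -0.14, 0.2],
    [0, 0, 0, 0, 0, -0.14, 0.2],
    [0, 0, 0, 0, 0, -0.14, 0.2],
    [0, 0, 0, 0, 0, -0.14, 0.2],
    [0, 0, 0, 0, 0, -0.14, 0.2],
    [0, 0, 0, 0, 0, -0.14, 0.2],
    [0, 0, 0, 0, 0, -0.14, 0.2],
  ],
)

```text
t: 1.0
ee_pos: [0.2151, -0.5061, 0.2312]
eef_rot: [[0.182, 0.983, -0.0], [0.983, -0.182, 0.0], [0.0, -0.0, -1.0]]
wrist_force: [-0.2, 0.3, 0.2]
opening: 0.0169
grip_force: 0.0
```

Call:
drive_tool(
  rows=[
    [0.04, 0.016, 0, 0, 0, 0, 0.2],
    [0.04, 0.016, 0, 0, 0, 0, 0.2],
    [0.04, 0.016, 0, 0, 0, 0, 0.2],
    [0.04, 0.016, 0, 0, 0, 0, 0.2],
    [0.04, 0.016, 0, 0, 0, 0, 0.2],
    [0.04, 0.016, 0, 0, 0, 0, 0.2],
    [0.04, 0.016, 0, 0, 0, 0, 0.2],
    [0.04, 0.016, 0, 0, 0, 0, 0.2],
  ],
)

```text
t: 1.8
ee_pos: [0.4015, -0.2143, 0.2314]
eef_rot: [[0.188, 0.982, 0.0], [0.982, -0.188, -0.0], [-0.0, 0.0, -1.0]]
wrist_force: [1.0, -0.7, 0.7]
opening: 0.0169
grip_force: 0.0
```

Call:
drive_tool(
  rows=[
    [0.041, 0.0165, 0, 0, 0, 0, 0.2],
    [0.041, 0.0165, 0, 0, 0, 0, 0.2],
    [0.041, 0.0165, 0.01, 0, 0, 0, 0.2],
    [0.041, 0.0165, 0.02, 0, 0, 0, 0.2],
    [0.04, 0.0165, 0.02, 0, 0, 0, 0.2],
    [0.04, 0.0165, 0.025, 0, 0, 0, 0.2],
    [0, 0, 0.05, 0, 0, 0, 0.2],
    [0, 0, 0.04, 0, 0, 0, 0.2],
  ],
)

```text
t: 2.6
ee_pos: [0.544, 0.0067, 0.0642]
eef_rot: [[0.185, 0.983, -0.0], [0.983, -0.185, 0.0], [-0.0, -0.0, -1.0]]
wrist_force: [-0.5, 0.6, -0.8]
opening: 0.0169
grip_force: 0.0
```

```bash
python3 - <<'E'
from h import *
o=robot.get_obs();print(o['ee_pos'],o['t'],tray([o['ee_pos'][:2]],(.523,-.065)))
ims=[]
for n,(x0,y0,x1,y1) in ROI.items():
    s=robot.snapshot(n); im=s['image'][:,:,::-1].copy(); print(n,proj(s,[o['ee_pos']]))
    ims.append(cv2.resize(im[y0-25:y0+75,x0:x0+130],None,fx=6,fy=6,interpolation=cv2.INTER_CUBIC)[:600])
cv2.imwrite('pics/g1.png',ims[1])
E
```

```text
[0.5440431 0.0066729 0.0641798] 2.6 [[0.00724021 0.07434646]]
top [[326.74734616 191.55023389]]
scene [[326.65322413 216.01513531]]
```

View pics/g1.png

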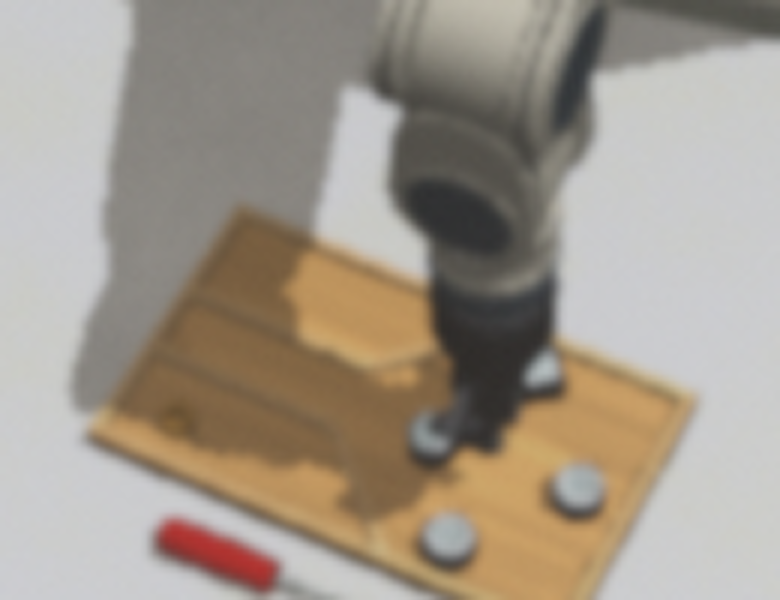

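Call:
drive_tool(
  rows=[
    [0, 0, 0.03, 0, 0, 0, 0.2],
    [0, 0, 0.012, 0, 0, 0, 0.2],
    [-0.01, 0, 0, 0, 0, 0, 0.2],
    [-0.01, 0, 0, 0, 0, 0, 0.2],
    [-0.01, -0.001, 0, 0, 0, 0, 0.2],
    [-0.01, -0.001, 0, 0, 0, 0, 0.2],
    [-0.01, -0.001, 0, 0, 0, 0, 0.2],
  ],
)

```text
t: 3.4
ee_pos: [0.5317, -0.0446, 0.0251]
eef_rot: [[0.188, 0.982, 0.001], [0.982, -0.188, -0.0], [0.0, 0.001, -1.0]]
wrist_force: [-0.0, 0.3, 0.6]
opening: 0.0171
grip_force: 0.4
```

```bash
cat > look.py <<'E'
import sys
from h import *
o=robot.get_obs();print('tcp',np.round(tray([o['ee_pos'][:2]],(.523,-.065))*1000,1),'z',o['ee_pos'][2],o['t'],o['wrist_force'])
for n in T:
    s=robot.snapshot(n)
    for a,p,t in cells(s,n,vmin=int(sys.argv[2]) if len(sys.argv)>2 else 110): print(n,a,np.round(p,1),np.round(t,1))
    if len(sys.argv)>1:
        x0,y0,x1,y1=ROI[n]; cv2.imwrite(f'pics/{sys.argv[1]}_{n}.png',cv2.resize(s['image'][y0:y0+100,x0:x1,::-1],None,fx=5,fy=5,interpolation=cv2.INTER_CUBIC))
E
python3 look.py p1 60
```

```text
tcp [[ 4.7 21.7]] z 0.025093348787413927 3.4 [-0.01118279  0.32426935  0.59940403]
top 4405.5 [343.9 203.9] [-10.3  19.8]
scene 54.0 [319.2 234.4] [70. 75.]
scene 55.0 [340.9 226. ] [  1.1 132.1]
scene 30.5 [307.1 212.9] [ 6.6 -9.4]
scene 54.0 [334.  206.2] [-66.6  69.9]
scene 47.0 [312.1 193.2] [-82.2 -33.8]
```

View pics/p1_scene.png

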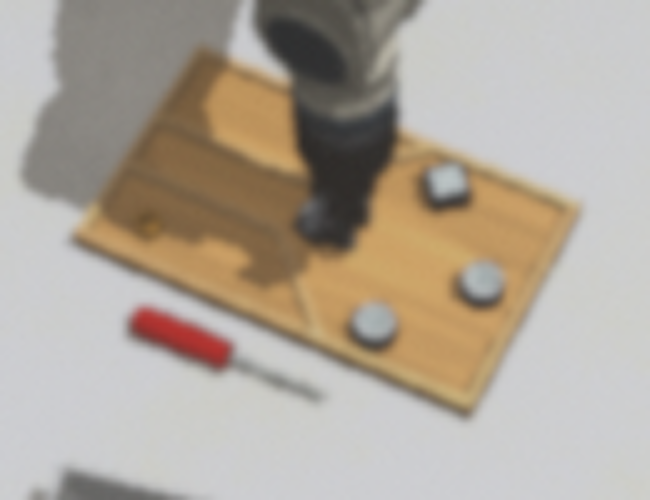

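Call:
drive_tool(
  rows=[
    [-0.008, -0.0015, 0.001, 0, 0, 0, 0.2],
    [-0.008, -0.0015, 0.001, 0, 0, 0, 0.2],
    [-0.008, -0.0015, 0, 0, 0, 0, 0.2],
    [-0.008, 0, 0, 0, 0, 0, 0.2],
    [-0.008, 0, 0, 0, 0, 0, 0.2],
    [-0.008, 0, 0, 0, 0, 0, 0.2],
    [-0.008, 0, 0, 0, 0, 0, 0.2],
    [-0.008, 0, 0, 0, 0, 0, 0.2],
  ],
)

```text
t: 4.3
ee_pos: [0.5151, -0.1062, 0.0222]
eef_rot: [[0.188, 0.982, -0.0], [0.982, -0.188, 0.0], [0.0, -0.0, -1.0]]
wrist_force: [-0.2, 0.2, -0.1]
opening: 0.017
grip_force: 0.1
```

```bash
python3 look.py p2 60
```

```text
tcp [[ -0.  -41.9]] z 0.022247674287459576 4.3 [-0.21657777  0.15125694 -0.07856532]
top 82.5 [307.4 192.8] [  3.1 133.4]
top 4204.0 [371.3 208.7] [ -9.9 -62.4]
top 81.5 [330.2 174.1] [72.  76.4]
scene 55.0 [319.2 234.5] [70.2 75.1]
scene 55.0 [340.9 226. ] [  1.1 132.1]
scene 55.0 [334.  206.1] [-66.9  69.7]
scene 33.0 [293.1 205.8] [  2.4 -72.9]
```

Call:
drive_tool(
  rows=[
    [0.01, 0, 0, 0, 0, 0, 0.2],
    [0.01, 0, 0.0, 0, 0, 0, 0.2],
    [0.0, 0, -0.03, 0, 0, 0, 0.2],
    [0.03, 0, -0.02, 0, 0, 0, 0.2],
    [0.045, 0, 0, 0, 0, 0, 0.2],
    [0.045, 0, 0, 0, 0, 0, 0.2],
    [0.045, 0.001, 0, 0, 0, 0, 0.2],
    [0.03, 0.001, 0, 0, 0, 0, 0.2],
  ],
)

```text
t: 5.2
ee_pos: [0.5574, 0.1095, 0.0724]
eef_rot: [[0.185, 0.983, 0.0], [0.983, -0.185, 0.001], [0.001, 0.0, -1.0]]
wrist_force: [0.9, -0.8, 0.6]
opening: 0.017
grip_force: 0.0
```

Call:
drive_tool(
  rows=[
    [0, 0, 0.0, 0, 0, 0, 0.2],
    [0, 0, 0.025, 0, 0, 0, 0.2],
    [0, 0, 0.02, 0, 0, 0, 0.2],
    [0, 0, 0.005, 0, 0, 0, 0.2],
    [0, 0, 0, 0, 0, 0, 0.2],
  ],
)

```text
t: 5.7
ee_pos: [0.5569, 0.1056, 0.0219]
eef_rot: [[0.188, 0.982, -0.002], [0.982, -0.188, -0.0], [-0.0, -0.002, -1.0]]
wrist_force: [0.7, 0.4, -0.3]
opening: 0.0172
grip_force: 0.0
```

```bash
python3 look.py p3 60
```

```text
tcp [[  1.3 174. ]] z 0.021859046433680522 5.7 [ 0.6891934   0.40562822 -0.32391808]
top 83.0 [323.8 218.4] [-64.2  70.7]
top 75.0 [373.4 204.5] [  3.9 -66.4]
top 81.5 [330.2 174.1] [72.  76.4]
top 728.5 [301.6 202.5] [-29.1 144.7]
scene 62.0 [319.4 234.2] [68.7 75. ]
scene 98.0 [343.1 227.1] [  1.9 141.3]
scene 59.0 [351.7 210.3] [-80.2 139.4]
scene 55.0 [334.  206.1] [-66.9  69.7]
scene 53.0 [294.8 206. ] [  0.1 -66.3]
```

View pics/p3_scene.png

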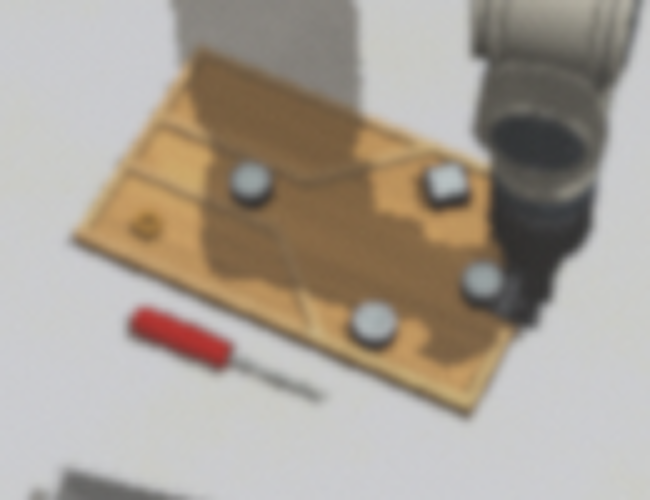

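Call:
drive_tool(
  rows=[
    [-0.008, 0, 0, 0, 0, 0, 0.2],
    [-0.008, 0, 0, 0, 0, 0, 0.2],
    [-0.01, 0, 0, 0, 0, 0, 0.2],
    [-0.01, 0, 0, 0, 0, 0, 0.2],
    [-0.01, 0, 0, 0, 0, 0, 0.2],
    [-0.01, 0, 0, 0, 0, 0, 0.2],
    [-0.01, 0, 0, 0, 0, 0, 0.2],
    [-0.01, 0, 0, 0, 0, 0, 0.2],
  ],
)

```text
t: 6.6
ee_pos: [0.5432, 0.0298, 0.0223]
eef_rot: [[0.188, 0.982, 0.0], [0.982, -0.188, 0.0], [0.0, 0.0, -1.0]]
wrist_force: [-0.1, 0.6, 0.3]
opening: 0.0169
grip_force: 0.5
```

```bash
python3 look.py p4 60
```

```text
tcp [[ 2.1 96.9]] z 0.022307988435364634 6.6 [-0.123872    0.56452003  0.25719463]
top 75.0 [373.4 204.5] [  3.9 -66.4]
top 2964.5 [319.3 198.8] [-8.6 94.8]
scene 56.5 [319.2 234.3] [69.3 74.6]
scene 46.5 [325.7 220.5] [ 5.1 69.9]
scene 54.0 [294.9 205.9] [ -0.2 -66.3]
scene 54.0 [332.3 201.8] [-81.7  55. ]
```

Call:
drive_tool(
  rows=[
    [-0.01, -0.0005, 0, 0, 0, 0, 0.2],
    [-0.01, -0.0005, 0, 0, 0, 0, 0.2],
    [-0.01, -0.0005, 0, 0, 0, 0, 0.2],
    [-0.01, -0.0005, 0, 0, 0, 0, 0.2],
    [-0.01, 0, 0, 0, 0, 0, 0.2],
    [-0.01, 0, 0, 0, 0, 0, 0.2],
    [-0.01, 0, 0, 0, 0, 0, 0.2],
    [-0.01, 0, 0, 0, 0, 0, 0.2],
  ],
)

```text
t: 7.5
ee_pos: [0.5261, -0.0484, 0.0223]
eef_rot: [[0.188, 0.982, -0.0], [0.982, -0.188, -0.0], [-0.0, -0.0, -1.0]]
wrist_force: [-0.1, 0.7, 0.5]
opening: 0.0174
grip_force: 0.1
```

Call:
drive_tool(
  rows=[
    [-0.01, 0, 0, 0, 0, 0, 0.2],
    [-0.01, 0, 0, 0, 0, 0, 0.2],
    [-0.009, 0, 0, 0, 0, 0, 0.2],
    [-0.009, 0, 0, 0, 0, 0, 0.2],
    [-0.008, 0, 0, 0, 0, 0, 0.2],
    [0, 0, 0, 0, 0, 0, 0.2],
  ],
)

```text
t: 8.1
ee_pos: [0.5176, -0.0937, 0.0223]
eef_rot: [[0.189, 0.982, 0.0], [0.982, -0.189, -0.0], [-0.0, 0.0, -1.0]]
wrist_force: [-0.2, -0.1, 0.2]
opening: 0.0173
grip_force: 0.0
```

```bash
python3 look.py p5 60
```

```text
tcp [[  0.1 -29.2]] z 0.02229601411127091 8.1 [-0.23374501 -0.06827572  0.22115467]
top 4389.5 [367.8 208.4] [-10.8 -52. ]
top 81.5 [330.2 174.1] [72.  76.4]
scene 55.0 [319.2 234.5] [70.2 75.1]
scene 54.0 [334.  206.2] [-66.6  69.9]
scene 93.0 [292.3 205.1] [  1. -77.]
```

Call:
drive_tool(
  rows=[
    [0.01, 0, 0, 0, 0, 0, 0.2],
    [0.01, 0, 0.0, 0, 0, 0, 0.2],
    [0.0, 0, -0.03, 0, 0, 0, 0.2],
    [0.02, 0.016, -0.02, 0, 0, 0, 0.2],
    [0.03, 0.025, 0, 0, 0, 0, 0.2],
    [0.03, 0.026, 0, 0, 0, 0, 0.2],
    [0.031, 0.026, 0, 0, 0, 0, 0.2],
    [0, 0, 0, 0, 0, 0, 0.2],
  ],
)

```text
t: 9.0
ee_pos: [0.6365, 0.0228, 0.0718]
eef_rot: [[0.184, 0.983, 0.002], [0.983, -0.184, 0.001], [0.001, 0.001, -1.0]]
wrist_force: [1.2, -0.0, 0.5]
opening: 0.017
grip_force: 0.0
```

Call:
drive_tool(
  rows=[
    [0, 0, 0, 0, 0, 0.14, 0.2],
    [0, 0, 0, 0, 0, 0.14, 0.2],
    [0, 0, 0, 0, 0, 0.14, 0.2],
    [0, 0, 0, 0, 0, 0.14, 0.2],
    [0, 0, 0, 0, 0, 0.14, 0.2],
    [0, 0, 0.01, 0, 0, 0, 0.2],
    [0, 0, 0.0, 0, 0, 0, 0.2],
  ],
)

```text
t: 9.7
ee_pos: [0.6326, 0.0192, 0.0607]
eef_rot: [[0.773, 0.634, -0.002], [0.634, -0.773, 0.0], [-0.002, -0.002, -1.0]]
wrist_force: [0.3, 0.3, 0.6]
opening: 0.0174
grip_force: 0.0
```

```bash
python3 look.py p6 60; python3 -c "
from h import *
print(np.round(robot.get_obs()['eef_rot'],3), robot.get_obs()['joints'])
s=robot.snapshot('top');print(tray(cast(s,[(337.3,156.3),(362,159)],.008),(.5193,-.0659)))"
```

```text
tcp [[ 91.8 103.3]] z 0.06071627490204776 9.7 [0.27284904 0.27929978 0.63724355]
top 162.5 [374.4 204.8] [  3.4 -69.5]
top 3322.5 [322.1 198.3] [-5.6 86.9]
scene 106.0 [293.4 205.5] [  0.4 -72.2]
scene 599.5 [322.4 206.4] [-45.6  30. ]
[[ 0.774  0.633 -0.001]
 [ 0.633 -0.774  0.   ]
 [-0.001 -0.001 -1.   ]] [-1.02521486e-01  4.88876894e-01 -6.78978176e-02  1.01531266e+00
 -9.72032283e-07  2.35374123e+00]
[[ 0.13842606  0.06550382]
 [ 0.14358398 -0.01138963]]
```

View pics/p6_scene.png

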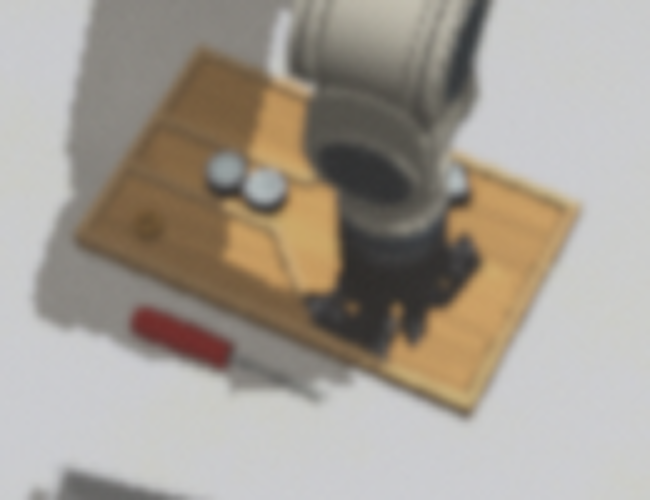

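Call:
drive_tool(
  rows=[
    [0.002, 0, 0.02, 0, 0, 0, 0.2],
    [0, 0, 0.012, 0, 0, 0, 0.2],
    [0, 0, 0.006, 0, 0, 0, 0.2],
    [0, 0, 0, 0, 0, 0, 0.2],
  ],
)

```text
t: 10.25
ee_pos: [0.6346, 0.0198, 0.0233]
eef_rot: [[0.776, 0.631, -0.002], [0.631, -0.776, 0.0], [-0.001, -0.001, -1.0]]
wrist_force: [-0.1, 0.1, -0.4]
opening: 0.0173
grip_force: 0.0
```

```bash
python3 look.py
```

```text
tcp [[ 93.7 104.2]] z 0.02333516383115506 10.25 [-0.14248333  0.11980116 -0.43715786]
top 52.0 [380.2 206. ] [  3.1 -87. ]
top 64.0 [368.7 203.6] [  4.1 -52.2]
top 3038.0 [319.8 198. ] [-5.8 93.7]
scene 39.5 [297.9 206.5] [ -3.  -54.6]
scene 81.5 [332.8 209.6] [-50.5  72.8]
scene 35.5 [289.6 202.9] [ -3.4 -91.2]
```

Call:
drive_tool(
  rows=[
    [-0.007, 0, 0, 0, 0, 0, 0.2],
    [-0.008, 0, 0.001, 0, 0, 0, 0.2],
    [-0.01, 0, 0, 0, 0, 0, 0.2],
    [-0.01, 0, 0, 0, 0, 0, 0.2],
    [-0.01, 0, 0, 0, 0, 0, 0.2],
    [-0.01, 0, 0, 0, 0, 0, 0.2],
    [-0.01, 0, 0, 0, 0, 0, 0.2],
    [-0.01, 0, 0, 0, 0, 0, 0.2],
  ],
)

```text
t: 11.15
ee_pos: [0.5763, -0.0281, 0.0234]
eef_rot: [[0.777, 0.63, 0.0], [0.63, -0.777, -0.0], [0.0, 0.0, -1.0]]
wrist_force: [0.9, 1.1, 1.9]
opening: 0.017
grip_force: 0.6
```

```bash
python3 look.py p7 80
```

```text
tcp [[45.4 46.2]] z 0.02338605947712405 11.15 [0.88737577 1.07367411 1.87768669]
top 83.0 [379.7 205.7] [  3.5 -85.5]
top 4636.5 [333.6 200.4] [-5.6 51.9]
scene 50.0 [334.  205.8] [-68.   69.1]
scene 100.5 [293.8 205.3] [ -0.8 -71.2]
scene 117.0 [316.4 200.4] [-60.2  -3.4]
```

View pics/p7_scene.png

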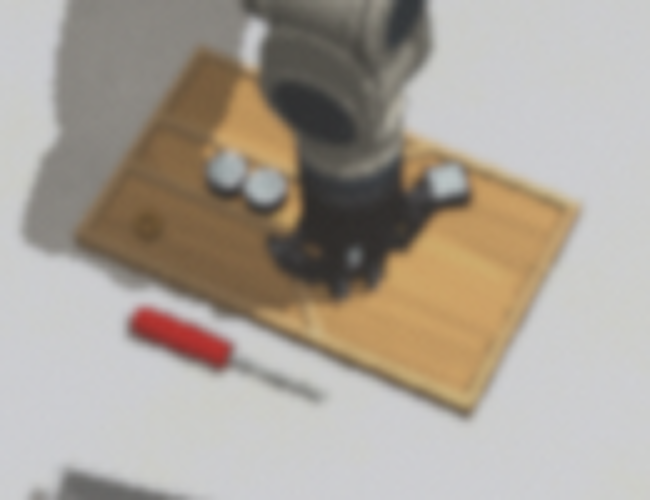

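Call:
drive_tool(
  rows=[
    [-0.009, 0, 0.001, 0, 0, 0, 0.2],
    [-0.009, 0, 0, 0, 0, 0, 0.2],
    [-0.007, 0, 0, 0, 0, 0, 0.2],
    [0.0, 0, 0, 0, 0, 0, 0.2],
    [0.012, 0, 0, 0, 0, 0, 0.2],
    [0.015, 0, 0, 0, 0, 0, 0.2],
    [0.015, 0, 0, 0, 0, 0, 0.2],
    [0, 0, -0.02, 0, 0, 0, 0.2],
  ],
)

```text
t: 12.05
ee_pos: [0.591, -0.0147, 0.0402]
eef_rot: [[0.775, 0.632, -0.003], [0.632, -0.775, 0.001], [-0.002, -0.003, -1.0]]
wrist_force: [-0.4, 0.6, 0.6]
opening: 0.0172
grip_force: 0.0
```

Call:
drive_tool(
  rows=[
    [0, 0, -0.02, 0, 0, -0.14, 0.2],
    [0, 0, 0, 0, 0, -0.14, 0.2],
    [0, 0, 0, 0, 0, -0.14, 0.2],
    [0, 0, 0, 0, 0, -0.14, 0.2],
    [0, 0, 0, 0, 0, -0.14, 0.2],
    [0.02, 0, 0, 0, 0, 0, 0.2],
    [0.02, 0, 0, 0, 0, 0, 0.2],
    [0.0, 0, 0, 0, 0, 0, 0.2],
  ],
)

```text
t: 12.85
ee_pos: [0.5988, 0.0254, 0.0621]
eef_rot: [[0.185, 0.983, 0.0], [0.983, -0.185, 0.001], [0.001, 0.0, -1.0]]
wrist_force: [-0.7, -0.5, -0.2]
opening: 0.0171
grip_force: 0.0
```

```bash
python3 look.py p8 80
```

```text
tcp [[ 57.5 102.9]] z 0.0620660042220562 12.85 [-0.6966715  -0.49476655 -0.18868032]
top 68.0 [380.5 205.6] [  4.3 -87.6]
top 80.5 [368.9 203.9] [  3.2 -53.2]
top 42.0 [351.1 196. ] [17.2  3. ]
top 3099.5 [320.3 198.2] [-6.1 92.1]
scene 49.0 [310.3 215.8] [12.9  7.9]
scene 98.5 [293.8 205.4] [ -0.4 -71.1]
scene 95.5 [328.6 204.4] [-64.4  47.7]
```

View pics/p8_scene.png

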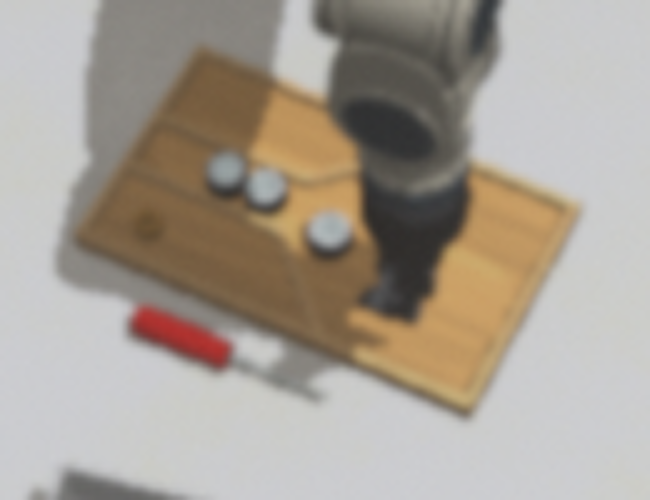

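Call:
drive_tool(
  rows=[
    [-0.03, -0.016, 0, 0, 0, 0, 0.2],
    [-0.03, -0.017, 0, 0, 0, 0, 0.2],
    [0, 0, 0, 0, 0, 0.14, 0.2],
    [0, 0, 0.01, 0, 0, 0.14, 0.2],
    [0, 0, 0.02, 0, 0, 0, 0.2],
    [0, 0, 0.01, 0, 0, 0, 0.2],
    [0, 0, 0, 0, 0, 0, 0.2],
  ],
)

```text
t: 13.65
ee_pos: [0.5532, -0.0303, 0.021]
eef_rot: [[0.452, 0.892, -0.003], [0.892, -0.452, 0.0], [-0.001, -0.003, -1.0]]
wrist_force: [-1.1, -0.5, -0.1]
opening: 0.0172
grip_force: 0.0
```

```bash
python3 look.py p9 80
```

```text
tcp [[23.2 39.7]] z 0.020954129202154545 13.65 [-1.05080456 -0.5283816  -0.07137031]
top 71.5 [380.4 205.8] [  3.6 -87.4]
top 4486.5 [336.  201.7] [-8.  44.1]
scene 50.5 [333.9 205.8] [-67.9  68.7]
scene 93.0 [293.4 205.1] [ -1.3 -73.3]
scene 76.5 [314.9 196.7] [-72.6 -16.3]
```

Call:
drive_tool(
  rows=[
    [-0.008, 0, -0.001, 0, 0, 0, 0.2],
    [-0.009, 0, 0, 0, 0, 0, 0.2],
    [-0.009, 0, 0, 0, 0, 0, 0.2],
    [-0.009, 0, 0, 0, 0, 0, 0.2],
    [-0.008, 0, 0, 0, 0, 0, 0.2],
    [-0.004, -0.0035, 0, 0, 0, -0.14, 0.2],
    [-0.004, -0.0035, 0, 0, 0, -0.14, 0.2],
    [0, 0, 0, 0, 0, 0, 0.2],
  ],
)

```text
t: 14.55
ee_pos: [0.5234, -0.073, 0.0234]
eef_rot: [[0.183, 0.983, -0.001], [0.983, -0.183, 0.002], [0.001, -0.002, -1.0]]
wrist_force: [-2.8, 4.1, 2.9]
opening: 0.0168
grip_force: 3.2
```

```bash
python3 look.py p10 80
```

```text
tcp [[ 1.9 -7.8]] z 0.023378704517064888 14.55 [-2.80289743  4.05254733  2.86153095]
top 4305.5 [358.8 206.5] [-10.1 -24.8]
scene 50.0 [334.  205.8] [-68.3  69. ]
scene 101.0 [292.2 204.3] [ -2.3 -79.4]
```

View pics/p10_scene.png

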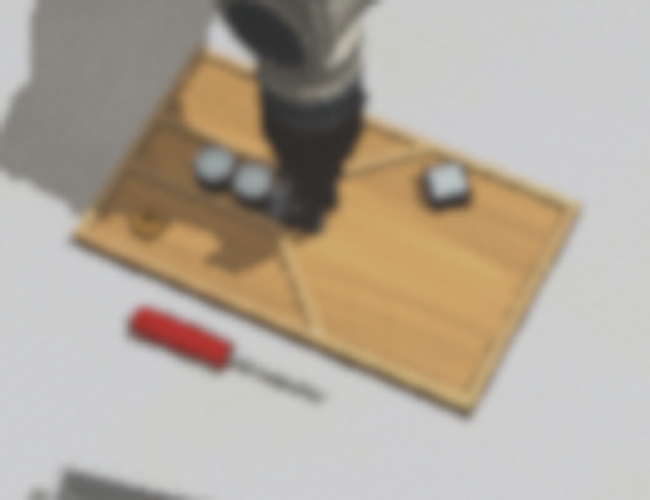

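Call:
drive_tool(
  rows=[
    [-0.007, 0, 0, 0, 0, 0, 0.2],
    [-0.007, 0, 0, 0, 0, 0, 0.2],
    [-0.007, 0, 0, 0, 0, 0, 0.2],
    [-0.005, 0, 0, 0, 0, 0, 0.2],
    [0, 0, 0, 0, 0, 0, 0.2],
  ],
)

```text
t: 15.15
ee_pos: [0.5187, -0.0988, 0.0232]
eef_rot: [[0.188, 0.982, -0.002], [0.982, -0.188, 0.002], [0.001, -0.002, -1.0]]
wrist_force: [-3.1, 3.7, 3.1]
opening: 0.0168
grip_force: 2.5
```

```bash
python3 look.py p11 80
```

```text
tcp [[  2.1 -34. ]] z 0.023232096439880705 15.15 [-3.13960829  3.6663832   3.10947915]
top 4333.5 [369.5 208.4] [ -9.8 -57. ]
scene 50.0 [334.  205.8] [-68.3  69. ]
scene 90.0 [285.4 201.4] [  -2.2 -109.1]
```

Call:
drive_tool(
  rows=[
    [0.006, 0, 0, 0, 0, 0, 0.2],
    [0.01, 0, 0, 0, 0, 0, 0.2],
    [0.015, 0, 0, 0, 0, 0, 0.2],
    [0.02, 0, -0.02, 0, 0, 0, 0.2],
    [0.03, 0, -0.03, 0, 0, 0, 0.2],
    [0.03, 0, -0.03, 0, 0, 0, 0.2],
    [0.03, 0, -0.03, 0, 0, 0, 0.2],
    [0, 0, 0, 0, 0, 0, 0.2],
  ],
)

```text
t: 16.05
ee_pos: [0.5489, 0.0437, 0.1374]
eef_rot: [[0.184, 0.983, 0.007], [0.983, -0.184, 0.0], [0.002, 0.007, -1.0]]
wrist_force: [1.2, 0.4, 0.4]
opening: 0.0169
grip_force: 0.0
```

```bash
python3 look.py p12 80
```

```text
tcp [[  5.  111.6]] z 0.13737235709429563 16.05 [1.19360476 0.41943388 0.44383911]
top 68.5 [392.8 208.5] [   2.4 -124.7]
top 69.5 [381.3 206. ] [  3.6 -90.2]
top 68.0 [370.2 203.3] [  5.8 -56.6]
top 2498.0 [315.6 198.7] [-10.1 105.7]
scene 142.0 [288.9 203. ] [ -1.9 -93.5]
```

View pics/p12_top.png

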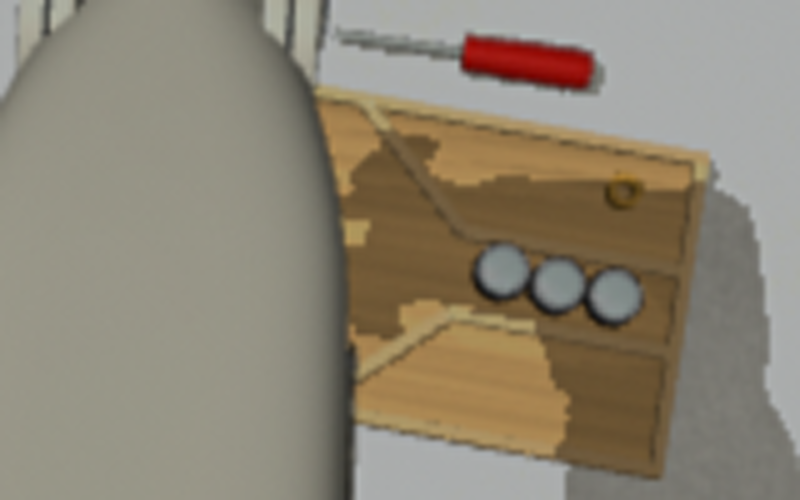

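The picture shows the three cells in a row in the lane at crop (502,270), (558,284) and (613,295). The last one is about 26 mm past the gate. The spacer and driver are unchanged, and the filter was last seen where it started.

```bash
python3 -c "
from cell import robot
print(robot.finish_job())"
```

```text
the job is handed in; nothing more can be done
None
```

I pushed all three cells one at a time into the storage lane and handed the job in at about 16 s; the last picture shows them in a row, the nearest about 26 mm past the gate (14 mm needed), but the hand-in gave no verdict.

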